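# Slide the drip tray home under the hot plate

### The arm

A 6-joint arm with a two-finger parallel gripper is mounted at the origin on the work surface. World frame = base frame: x ahead of the robot, y to its left, z up, the work surface at z = 0. Lengths are in m, angles in rad, forces in N, time in s.
With the tool pointing down it reaches from about 0.375 to 0.975 m from the base axis. Payload 3.8 kg.
Tool frame: the origin (TCP) lies on the centre line of the jaws, within the pads' length; the fingertips stand 8 mm ahead of it and the grasp point (between the pads) lies 11 mm behind it; z points along the fingers, y is the direction in which the jaws open and shut (so a half turn about z gives the same grasp; the last joint's range is limited). The gripper opens to 85 mm and grips with 20 to 120 N. Pads are 22 mm wide; open, the fingers measure 114 mm over their backs; the gripper's body (76 mm by 85 mm) begins 54 mm behind the grasp point. The pads swing forward as they close: fully open they stand 13 mm farther back than shut.
Start: joints at [1.296, 0.264, 1.604, -0, 1.274, -0.037], TCP at [0.159, 0.656, 0.239] pointing down, gripper open.
Joint ranges: [-2.63, 2.63], [-0.94, 2.18], [0.31, 2.57], [-1.31, 4.45], [0, 2.66], [-2.55, 2.55]. Speed limits (rad/s): [2.57, 2.57, 3.14, 3.14, 3.14, 3.14].

### API

Orientations are given as a rotation vector (axis times angle).
In Python, from workcell import * gives the robot as it stands.
- The arm moves only by the tool play_rows, never from a script. Its arguments are lists of equal length, an entry for each row: "slide": the shift along the tool's x, y, z in cm, a list of three; "delta_rot": the turn, a rotation vector about the tool's x, y, z in rad, a list of three. In form: {"slide": [[x, y, z], ...], "delta_rot": [[wx, wy, wz], ...]}. A call has 1 to 12 rows; each row is the pose to reach, as a shift and turn from the pose measured when the call began, along the tool's axes at that moment; what a row does not reach only later rows make up. A row lasts 1/12 s, in which the tool goes at most 41.7 mm and 7.16 degrees, less where a joint would pass 70% of its speed; a pose out of reach is approached as far as the arm can. A call with a gripper value outside its range is refused whole. "hand" is the opening, from 0 (shut) to 1 (fully open), set as the call begins (left out, the last holds). The fingers move at their own pace and stop on an object; "force" is the grip in N (left out, the last holds). Time passes only in rows, so rows that repeat a pose let the fingers close. It gives the time, the measured TCP pose, the force and the opening at its end, in the units of the state.
- read_state(): the state, without advancing time (a new reading comes with each control period).
- read_camera(name): name is "side" or "top" or "wrist"; returns a dict with "image" (384x512x3 uint8, red, green, blue), "depth" (384x512 float32, m along the optical axis (not along the pixel's ray), 0 where there is no reading), "fovy" (degrees; the focal length in pixels is half the picture's height over the tangent of half this angle, whatever the lens; pixels are square), "cx", "cy" (the principal point, pixels), "world_from_camera" (4x4, takes a point from camera to world coordinates); the wrist camera has in their place "hand_eye" (4x4, takes a point from camera to tool coordinates, whose origin is the TCP and whose axes are the flange's). Camera axes: x right, y up, looking along -z (the intrinsics and any distortion apply to the point x, -y, -z); pixel columns grow to the right and rows downward; lengths in m; the calibration is good to about 2 mm. A picture is of the moment at which its call begins: read the wrist's pose just before it.
- finish_job(): hands the job in, once; it reports no verdict.
Trained networks look in a picture, given as the dict that the camera call returned (one of the last four; its "shot" number tells which), for a name from the list of things; names that differ only in an ending like _2 or _b are one class to them, and where a whole thing is asked for, a point or a joint stands for the part that bears it (a point fixed in the world has none). Each returns a list of dicts, best first, with "conf" (0 to 1); they miss things now and then, are a little off and sometimes report something else, mostly with a low value. They report only what shows in the picture. A call takes as long as a camera call. They do not tell look-alikes from the thing itself.
- spot_in(target, picture): "bbox" ([centre column, centre row, width, height] in pixels, round what is visible of it).
- landmark_of(target, picture): "at" ([column, row] in pixels: a listed point, or the origin of a listed thing).
The state is a dict: "time": time; "q": joint angles; "joint_vel": joint speeds; "joint_torque": joint torques, N m; "tool_pos": TCP position; "tcp_rot": TCP orientation; "wrist_force": force on the tool from outside, world axes, zero at the start; "torque": the same for the moment, N m; "width": opening from 0.0 (shut) to 1.0 (fully open).
Only numpy, scipy, OpenCV 4.12 (cv2) and the standard library are available. Lean on these libraries where they do the work, as an engineer would, in place of code of your own. Each camera call takes 0.05 s, during which the arm holds its last target.

### The job

Slide the drip tray under the hot plate, nose first between its front feet, until the tray's handle block butts squarely against the front of the hot plate. Only push the tray with the fingertips or the outside of the fingers: keep it flat on the bench and never tip or lift it. Push gently so that the hot plate and its pot stay where they are, leave the oil bottle, beaker and jar alone, and finish clear of everything.

Things in the scene. Friction and masses are not known exactly. Their poses are not given: they have to be found in the camera images.
- tray: Loose drip tray, 195 mm long (x), 110 wide (y), straight sides, 0.3 to 0.55 kg, flat on the bench before the hot plate, off to one side and turned by up to 20 degrees. Origin: centre of the 195 x 110 rectangle, on its underside. Its +x 150 mm is an open aluminium pan, walls 13 mm high; nose at x = +97.5 mm. Its -x 45 mm is a wooden handle block 28 mm high, full width. Slides at 1 to 4 N.
- tray_push (a point): Middle of the outer end face of the tray's handle block (tray x = -97.5 mm), 14 mm above the tray's underside; axes as the tray's. The block is too high for the gap and is the stop: its inner face, towards the pan, is at tray x = -52.5 mm and ends against the hot plate's front.
- hotplate: Loose white enamel hot plate with one burner, 200 mm deep (x), 210 wide (y), casing top 60 mm and burner top 70 mm up, 3.5 kg; pushed with over 15 N it shifts. Origin: centre of its footprint at bench level. The front is its -x face (x = -100 mm), facing roughly world -y. A dial sticks out 14 mm on its -y side. Tray home: tray origin at x = -47.5 mm, y = 0 here, axes parallel.
- gap (a point): Mouth of the gap under the hot plate: middle of its front edge at bench level (hot plate x = -100 mm), axes as the hot plate's; the tray goes in along +x. The gap is 18 mm high and 138 mm wide (y = -69 to +69 mm) between rubber feet 36 mm square at the corners.
- pot: Open steel pot, 156 mm across the rim, 95 mm high, standing loose on the burner; its rim is 165 mm above the bench and its two small side handles point roughly to the hot plate's left and right. Origin: centre of its underside. Not to be shifted.
- oil_bottle: Bystander: tall green glass oil bottle, 64 mm across, 230 mm high, standing upright. Origin: centre of its underside.
- beaker: Bystander: open glass beaker, 84 mm across the rim, 115 mm high, standing upright. Origin: centre of its underside.
- jar: Bystander: closed amber glass jar with a steel lid, 70 mm across, 85 mm high. Origin: centre of its underside.
Mind the look-alikes: they are no part of the job. There is more than one size of the tray; the job needs the largest.

How it is judged:
At the end, for the whole second after the job is handed in: The tray lies flat and at rest under the hot plate: its origin within 6 mm of fully home along the hot plate's x and within 15 mm sideways, its length within 4 degrees of the hot plate's; hot plate within 20 mm and pot within 25 mm of where they began (x of tray in the frame of hotplate between -0.0535 and -0.043 m and y of tray in the frame of hotplate between -0.015 and 0.015 m and angle between the x axis of tray and the x axis of hotplate, either way round below 0.07 rad and angle between tray's own z axis and vertical below 0.04 rad and height (world z) of tray below 0.003 m and linear speed of tray below 0.01 m/s and distance of hotplate from where it was at the start of the episode below 0.02 m and distance of pot from where it was at the start of the episode below 0.025 m); the robot touches nothing.
It fails at once if the tray is tipped by more than about 5 degrees (angle between tray's own z axis and vertical above 0.08 rad).
It fails at once if the tray is lifted off the bench (height (world z) of tray above 0.006 m).
It fails at once if the tray is gripped or shoved hard (over 25 N) (contact force between the fingers and tray above 25 N).
It fails at once if the hot plate is shoved more than 20 mm or the pot more than 25 mm (distance of hotplate from where it was at the start of the episode above 0.02 m or distance of pot from where it was at the start of the episode above 0.025 m).
It fails at once if the oil bottle, beaker or jar is disturbed (distance of any of oil_bottle, beaker, jar from where it was at the start of the episode above 0.02 m).
It also fails if it takes over 54 s, if anything falls off the work surface, if the arm or the gripper's body presses on something with over 40 N, if the wrist force passes 120 N, or if a joint passes its speed limit or range.

## Working session

There is one attempt and no reset: what is moved stays moved. The work goes in short steps, Python scripts to look and compute and a tool call to move; the robot and the scene stay as the last step left them, time stands still between calls to the robot, and variables do not carry over. Pictures are saved under pics/ and viewed, and the job is handed in when it is done.

Besides the shell and the picture viewer there is one more tool, called after ">>>" by a JSON object that holds its "fn" and its "kwargs", one argument or row to a line. play_rows: Moves the arm, as the interface text tells. Its arguments: {"type":"object","properties":{"slide":{"type":"array"},"delta_rot":{"type":"array"},"hand":{"type":"number"},"force":{"type":"number"}},"required":["slide","delta_rot"]}

```bash
mkdir -p pics; ls; cat > h.py <<'E'
from workcell import *
import numpy as np, cv2
from scipy.spatial.transform import Rotation as R
def cam(n):
    s=read_state(); p=read_camera(n)
    if 'world_from_camera' in p: T=np.array(p['world_from_camera'])
    else:
        W=np.eye(4);W[:3,:3]=R.from_rotvec(s['tcp_rot']).as_matrix();W[:3,3]=s['tool_pos'];T=W@np.array(p['hand_eye'])
    p['T']=T;p['f']=p['image'].shape[0]/2/np.tan(np.radians(p['fovy'])/2)
    return p
def ray(p,u,v):
    d=np.array([(u-p['cx'])/p['f'],-(v-p['cy'])/p['f'],-1.]);return p['T'][:3,:3]@d
def at_z(p,u,v,z):
    d=ray(p,u,v);o=p['T'][:3,3];return o+d*(z-o[2])/d[2]
def at_d(p,u,v):
    return p['T'][:3,3]+ray(p,u,v)*p['depth'][int(round(v)),int(round(u))]
def save(p,n): cv2.imwrite('pics/'+n,cv2.cvtColor(p['image'],cv2.COLOR_RGB2BGR))
E
python3 - <<'E'
from h import *
print(read_state())
for n in ['top','side']:
    p=cam(n);save(p,n+'1.png');print(n,{k:v for k,v in p.items() if k not in('image','depth')})
    for t in ['tray','tray_push','hotplate','gap','pot','oil_bottle','beaker','jar']:
        print(t,[(x['conf'],np.round(x['bbox'])) for x in spot_in(t,p)][:4],[(x['conf'],x['at'],at_d(p,*np.clip(x['at'],0,383)).round(3) if 0 else '') for x in landmark_of(t,p)][:4])
E
```

```text
pics
{'time': 0.0, 'q': array([ 1.29611815e+00,  2.64774178e-01,  1.60538825e+00,  3.64563475e-05,
        1.27368705e+00, -3.69232657e-02]), 'joint_vel': array([-0.00017474, -0.00064197, -0.00015102,  0.00121015, -0.00023803,
        0.00024373]), 'joint_torque': array([-2.36427732e-03, -5.15111947e+01, -3.67303169e+01, -2.65163389e-04,
        1.31041548e-02, -1.99237047e-05]), 'tool_pos': array([0.15878814, 0.65532098, 0.23794014]), 'tcp_rot': array([-0.37255639, -3.1190347 ,  0.00349315]), 'wrist_force': array([-0.81858757,  0.37558198,  0.84328198]), 'torque': array([0.00642297, 0.00522126, 0.03562841]), 'width': 0.9996373887623268}
top {'fovy': 55.019935459723555, 'cx': 256.0701978102546, 'cy': 196.04011495400889, 'world_from_camera': array([[-0.01264583,  0.99295726, -0.1177963 ,  0.4834626 ],
       [-0.99989103, -0.0134547 , -0.00607389,  0.0333192 ],
       [-0.00761603,  0.11770665,  0.9930192 ,  1.26187886],
       [ 0.        ,  0.        ,  0.        ,  1.        ]]), 'shot': 1, 'T': array([[-0.01264583,  0.99295726, -0.1177963 ,  0.4834626 ],
       [-0.99989103, -0.01
[... 2119 characters left out ...]
0.79, [293.2, 231.0], ''), (0.63, [204.4, 143.3], ''), (0.58, [355.1, 206.2], '')]
hotplate [(0.64, array([223., 181.,  86.,  49.]))] [(0.71, [222.0, 182.5], '')]
gap [(0.61, array([221., 183.,  88.,  45.]))] [(0.72, [238.1, 195.2], '')]
pot [(0.66, array([223., 150.,  61.,  50.])), (0.47, array([326., 284.,  31.,  54.]))] [(0.91, [225.0, 162.6], ''), (0.45, [322.5, 302.0], '')]
oil_bottle [(0.97, array([151., 137.,  25.,  65.]))] [(0.78, [152.0, 163.4], ''), (0.39, [289.4, 232.7], '')]
beaker [(0.64, array([327., 283.,  36.,  55.]))] [(0.76, [324.3, 302.4], ''), (0.73, [202.5, 145.6], ''), (0.51, [237.5, 195.7], '')]
jar [(0.67, array([200., 132.,  16.,  21.]))] [(0.55, [204.6, 144.1], '')]
```

View pics/top1.png

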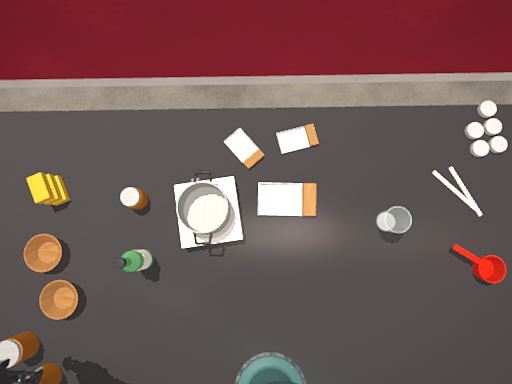

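View pics/side1.png

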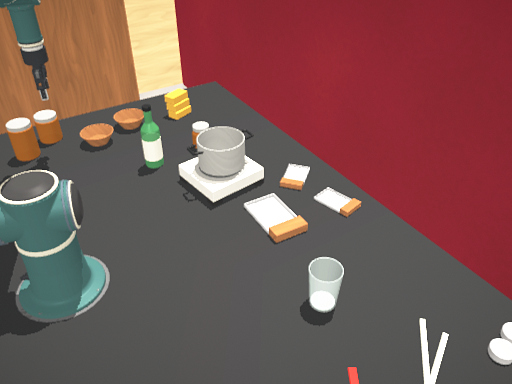

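The largest tray is at (287,199), with its orange handle on the right. The hot plate with the pot is at (208,212), the beaker at (395,221), and two smaller look-alike trays sit above. Next I'll measure the tray and hot plate by segmentation.

```bash
python3 - <<'E'
from h import *
p=cam('top');im=p['image']
c=im[110:260,165:420];cv2.imwrite('pics/crop1.png',cv2.cvtColor(cv2.resize(c,None,fx=3,fy=3,interpolation=cv2.INTER_CUBIC),cv2.COLOR_RGB2BGR))
# per-pixel world points
v,u=np.mgrid[0:384,0:512];d=np.stack([(u-p['cx'])/p['f'],-(v-p['cy'])/p['f'],-np.ones(u.shape)],-1)
P=p['T'][:3,3]+(d@p['T'][:3,:3].T)*p['depth'][...,None]
def rect(m,name,z):
    n,l,st,ce=cv2.connectedComponentsWithStats(m.astype(np.uint8))
    for i in range(1,n):
        if st[i,4]<150: continue
        uv=np.argwhere(l==i)[:,::-1]
        h=cv2.convexHull(uv.astype(np.float32)).reshape(-1,2)
        W=np.array([at_z(p,a,b,z)[:2] for a,b in uv])
        r=cv2.minAreaRect((W*1000).astype(np.float32))
        print(name,st[i],'ctr,size,ang',np.round(r,1) if 0 else r, 'zmed',np.median(P[...,2][l==i]).round(3))
hsv=cv2.cvtColor(im,cv2.COLOR_RGB2HSV)
roi=np.zeros(u.shape,bool);roi[165:260,165:330]=1
tr=np.zeros(u.shape,bool);tr[170:230,248:330]=1
rect(tr&(hsv[...,1]>130)&(hsv[...,2]>90),'handle',0.028)
rect(tr&(hsv[...,2]>90),'traywhole',0.013)
hp=np.zeros(u.shape,bool);hp[165:260,165:248]=1
rect(hp&(hsv[...,2]>170),'hp',0.06)
rect(hp&(abs(P[...,2]-0.06)<0.006),'hpdepth',0.06)
for t in ['beaker','pot','oil_bottle','jar']:
    for x in landmark_of(t,p)[:1]: print(t,at_z(p,*x['at'],0.0 if t!='pot' else .07).round(3))
E
```

```text
handle [303 183  14  33 438] ctr,size,ang ((617.6178588867188, -138.80438232421875), (43.869781494140625, 108.86668395996094), 88.41777038574219) zmed 0.027
traywhole [ 248  170   82   60 4254] ctr,size,ang ((619.2857666015625, -69.41156005859375), (276.5941162109375, 202.2664337158203), 89.26282501220703) zmed 0.001
hp [ 174  176   69   73 3338] ctr,size,ang ((582.0554809570312, 201.22109985351562), (220.61453247070312, 203.59201049804688), 7.804204940795898) zmed 0.071
hpdepth [211 177  32  68 975] ctr,size,ang ((582.2865600585938, 150.38638305664062), (209.36729431152344, 104.20585632324219), 7.443582057952881) zmed 0.06
hpdepth [179 220  31  29 392] ctr,size,ang ((510.6789245605469, 243.28256225585938), (92.18087005615234, 93.16805267333984), 7.352306842803955) zmed 0.06
beaker [ 0.533 -0.395  0.   ]
pot [0.583 0.203 0.07 ]
oil_bottle [0.415 0.433 0.   ]
jar [0.624 0.449 0.   ]
```

View pics/crop1.png

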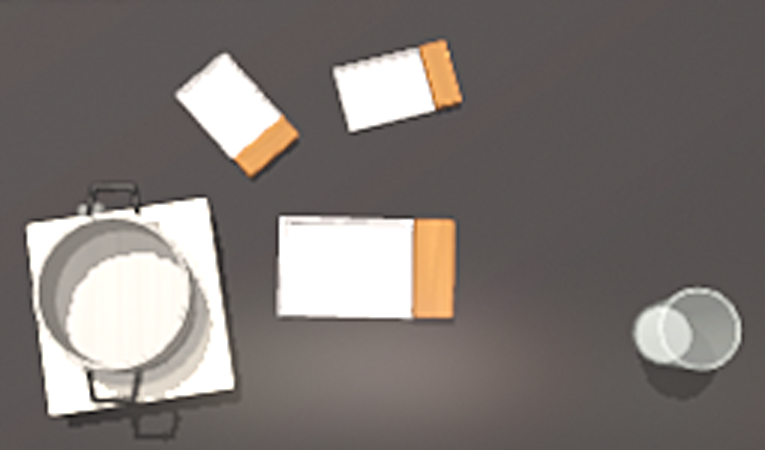

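>>> {"fn": "play_rows", "kwargs": {
  "slide": [
    [-2,-2.5,-1],
    [-5,-6,-2],
    [-8,-9,-3],
    [-11,-12.5,-4],
    [-13.5,-15.5,-4],
    [-16,-18.5,-4],
    [-18.5,-21.5,-4],
    [-21,-24.5,-4],
    [-23.5,-27.5,-4],
    [-26,-30.5,-4],
    [-28.5,-33,-4],
    [-31,-36,-4]
  ],
  "delta_rot": [
    [0,0,0.06],
    [0,0,0.12],
    [0,0,0.18],
    [0,0,0.24],
    [0,0,0.3],
    [0,0,0.36],
    [0,0,0.42],
    [0,0,0.48],
    [0,0,0.54],
    [0,0,0.6],
    [0,0,0.65],
    [0,0,0.7]
  ],
  "hand": 1
}}

```text
time: 2.95
tool_pos: [0.3761, 0.2318, 0.2798]
tcp_rot: [1.422, 2.8, 0.002]
wrist_force: [0.8, -0.1, 0.2]
width: 1.002
```

```bash
cat >> h.py <<'E'
def plan(target,yaw_deg):
    # tool x yaw target, tool z straight down
    s=read_state();M=R.from_rotvec(s['tcp_rot']).as_matrix()
    c,n=np.cos(np.radians(yaw_deg)),np.sin(np.radians(yaw_deg))
    G=np.array([[c,n,0],[n,-c,0],[0,0,-1.]])
    print('t',s['time'],'pos',s['tool_pos'].round(4),'yaw',np.degrees(np.arctan2(M[1,0],M[0,0])).round(2),'w',round(s['width'],3),'F',np.round(s['wrist_force'],1))
    print('slide cm',(100*M.T@(np.array(target)-s['tool_pos'])).round(2),'rot',R.from_matrix(M.T@G).as_rotvec().round(3))
E
python3 -c "
from h import *
plan([0.612,-0.225,0.24],88.4)"
```

```text
t 2.95 pos [0.3761 0.2318 0.2798] yaw 126.14 w 1.002 F [ 0.8 -0.1  0.2]
slide cm [-50.8   -7.9    3.96] rot [ 0.002 -0.001  0.659]
```

>>> {"fn": "play_rows", "kwargs": {
  "slide": [
    [-4,-0.6,0],
    [-8,-1.2,0],
    [-12,-1.9,0],
    [-16,-2.5,0],
    [-20,-3.1,0],
    [-24,-3.7,0],
    [-28,-4.3,0],
    [-32,-5,0],
    [-36,-5.6,1],
    [-40,-6.2,2],
    [-44,-6.8,3],
    [-48,-7.4,4]
  ],
  "delta_rot": [
    [0,0,0.06],
    [0,0,0.12],
    [0,0,0.18],
    [0,0,0.24],
    [0,0,0.3],
    [0,0,0.36],
    [0,0,0.42],
    [0,0,0.48],
    [0,0,0.54],
    [0,0,0.6],
    [0,0,0.65],
    [0,0,0.66]
  ]
}}

```text
time: 3.95
tool_pos: [0.6002, -0.2016, 0.2394]
tcp_rot: [2.256, 2.185, 0.003]
wrist_force: [-0.0, 0.7, 1.1]
width: 1.002
```

```bash
python3 -c "
from h import *
plan([0.615,-0.205,0.10],88.4)
p=cam('wrist');save(p,'w1.png');print(p['T'][:3,3])"
```

```text
t 3.95 pos [ 0.6002 -0.2016  0.2394] yaw 88.17 w 1.002 F [-0.   0.7  1.1]
slide cm [-0.31  1.47 13.94] rot [ 0.002 -0.001 -0.004]
[ 0.60165469 -0.13228437  0.37447982]
```

View pics/w1.png

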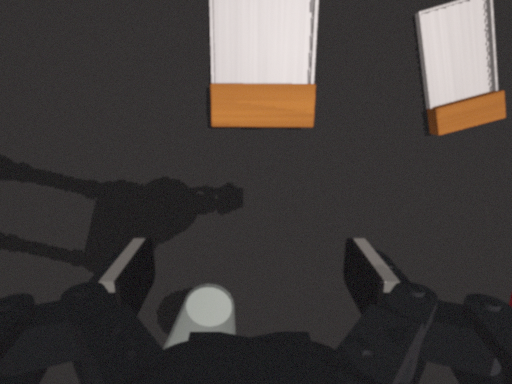

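```bash
cat >> h.py <<'E'
def handle(p,y0=0,y1=384,x0=0,x1=400,z=0.028):
    hsv=cv2.cvtColor(p['image'],cv2.COLOR_RGB2HSV)
    m=(hsv[...,1]>130)&(hsv[...,2]>60);q=np.zeros_like(m);q[y0:y1,x0:x1]=m[y0:y1,x0:x1]
    n,l,st,ce=cv2.connectedComponentsWithStats(q.astype(np.uint8));i=1+np.argmax(st[1:,4])
    uv=np.argwhere(l==i)[:,::-1];W=np.array([at_z(p,a,b,z)[:2]*1000 for a,b in uv],np.float32)
    r=cv2.minAreaRect(W);print('handle',st[i],r);return r
E
python3 -c "
from h import *
p=cam('wrist')
print({k:v for k,v in p.items() if k not in('image','depth')})
handle(p,0,200,150,380)
for a in [(211,126),(315,127),(211,84),(316,84)]: print(a,at_z(p,*a,.028).round(4),at_d(p,*a).round(4))
"
```

```text
{'fovy': 62.11866537693132, 'cx': 248.80259167196772, 'cy': 187.1452753581809, 'hand_eye': array([[ 6.75417721e-04,  9.62534079e-01,  2.71159899e-01,
         6.94619123e-02],
       [ 9.99999644e-01, -5.12803300e-04, -6.70552058e-04,
        -4.46268315e-04],
       [-5.06377517e-04,  2.71160255e-01, -9.62534082e-01,
        -1.35050839e-01],
       [ 0.00000000e+00,  0.00000000e+00,  0.00000000e+00,
         1.00000000e+00]]), 'shot': 5, 'T': array([[ 0.99946122,  0.03195802,  0.00748004,  0.60379007],
       [-0.03278391,  0.96110225,  0.27424018, -0.13799739],
       [ 0.00157509, -0.27433765,  0.96163214,  0.37059803],
       [ 0.        ,  0.        ,  0.        ,  1.        ]]), 'f': np.float64(318.79341139994705)}
handle [ 207   77  109   45 4761] ((616.323486328125, -141.60574340820312), (43.9555778503418, 111.01180267333984), 88.12622833251953)
(211, 126) [ 0.5633 -0.167   0.028 ] [ 0.5602 -0.1693  0.0014]
(315, 127) [ 0.6735 -0.1717  0.028 ] [ 6.792e-01 -1.745e-01 -2.000e-04]
(211, 84) [ 0.5661 -0.1248  0.028 ] [ 0.5663 -0.1248  0.0297]
(316, 84) [ 0.6735 -0.1283  0.028 ] [ 6.791e-01 -1.275e-01  3.000e-04]
```

```bash
python3 -c "
from h import *
p=cam('wrist');H=np.array(p['hand_eye'])
v,u=np.mgrid[0:384,0:512];d=np.stack([(u-p['cx'])/p['f'],-(v-p['cy'])/p['f'],-np.ones(u.shape)],-1)*p['depth'][...,None]
P=(d@H[:3,:3].T+H[:3,3])*1000
m=(P[...,2]<60)&(p['depth']>0)&(abs(P[...,1])<80)
Q=P[m];print(len(Q))
for s in (1,-1):
    q=Q[(s*Q[:,1]>25)]; print('max z',np.percentile(q[:,2],[99.5,99,97,90]))
    t=q[q[:,2]>np.percentile(q[:,2],99.5)-12];print('tips x',t[:,0].min(),t[:,0].max(),'y',t[:,1].min(),t[:,1].max())
for a in [(140,240),(120,262),(358,240),(150,250),(125,290),(370,242)]: print(a,P[a[1],a[0]].round(1))
plan([0.6145,-0.21,0.10],88.3)
"
```

```text
40665
max z [ -8.27694949 -10.04818622 -15.35952448 -29.00424645]
tips x -11.004628021182059 12.25166141111101 y 41.758303101923566 55.96139581222696
max z [ -8.11833118  -9.7441803  -14.90299006 -27.90289637]
tips x -10.517547100319213 12.279690519600324 y -56.836248449764255 -42.71449250613392
(140, 240) [ 11.6 -46.2 -11.8]
(120, 262) [ 11.4 -47.5 -30.1]
(358, 240) [ 12.   45.4 -12.6]
(150, 250) [  5.4 -43.4  -8.7]
(125, 290) [  6.  -42.7 -39.5]
(370, 242) [-107.3  153.8  235.8]
t 4.1 pos [ 0.5993 -0.2018  0.2373] yaw 88.13 w 1.001 F [0.1 0.5 0.3]
slide cm [-0.8   1.57 13.73] rot [-0.002 -0.002 -0.003]
```

```bash
cat >> h.py <<'E'
HC=np.array([.576,.198]);HY=97.5
def hp2w(x,y):
    c,s=np.cos(np.radians(HY)),np.sin(np.radians(HY));return HC+np.array([c*x-s*y,s*x+c*y])
def w2hp(w):
    c,s=np.cos(np.radians(HY)),np.sin(np.radians(HY));d=np.array(w)-HC;return np.array([c*d[0]+s*d[1],-s*d[0]+c*d[1]])
def plan2(poses,tilt=0.25):
    "poses: list of (x,y,z,yawdeg)"
    s=read_state();M=R.from_rotvec(s['tcp_rot']).as_matrix()
    print('t',s['time'],'pos',s['tool_pos'].round(4),'w',round(s['width'],3),'F',np.round(s['wrist_force'],1))
    a,b=[],[]
    for x,y,z,yw in poses:
        c,n=np.cos(np.radians(yw)),np.sin(np.radians(yw))
        G=np.array([[c,n,0],[n,-c,0],[0,0,-1.]])@R.from_euler('y',tilt).as_matrix()
        a.append((100*M.T@(np.array([x,y,z])-s['tool_pos'])).round(1).tolist());b.append(R.from_matrix(M.T@G).as_rotvec().round(3).tolist())
    print('slide',a);print('rot',b)
E
python3 -c "
from h import *
plan2([(0.6145,-.21,.06,88.3),(0.6145,-.205,.005,88.3)])"
```

```text
t 4.1 pos [ 0.5993 -0.2018  0.2373] w 1.001 F [0.1 0.5 0.3]
slide [[-0.8, 1.6, 17.7], [-0.3, 1.6, 23.2]]
rot [[-0.002, 0.248, -0.003], [-0.002, 0.248, -0.003]]
```

>>> {"fn": "play_rows", "kwargs": {
  "slide": [
    [-0.8,0.4,2],
    [-0.8,0.8,5],
    [-0.8,1.2,8],
    [-0.8,1.6,11],
    [-0.8,1.6,14],
    [-0.8,1.6,16],
    [-0.8,1.6,18],
    [-0.6,1.6,19.5],
    [-0.5,1.6,20.5],
    [-0.4,1.6,21.5],
    [-0.4,1.6,22],
    [-0.3,1.6,22.5]
  ],
  "delta_rot": [
    [0,0.05,0],
    [0,0.1,0],
    [0,0.15,0],
    [0,0.2,0],
    [0,0.25,0],
    [0,0.25,0],
    [0,0.25,0],
    [0,0.25,0],
    [0,0.25,0],
    [0,0.25,0],
    [0,0.25,0],
    [0,0.25,0]
  ]
}}

```text
time: 5.1
tool_pos: [0.6155, -0.2047, 0.0128]
tcp_rot: [-2.122, -2.055, -0.268]
wrist_force: [0.2, -0.2, -0.3]
width: 0.998
```

```bash
python3 - <<'E'
from h import *
p=cam('wrist');save(p,'w2.png')
# tray path
a=np.radians(88.25);o=np.array([.617,-.140])+.075*np.array([np.cos(a),np.sin(a)])
x,y=w2hp(o);th=a-np.radians(HY);print('tray hp',x,y,np.degrees(th))
path=[(x,y,th)]
ds=.003
def seg(n,rate):
    global x,y,th
    for i in range(n):
        th+=rate*ds/2;x+=ds*np.cos(th);y+=ds*np.sin(th);th+=rate*ds/2;path.append((x,y,th))
seg(13,1/.15);seg(20,0);
while th>0.004: seg(1,-1/.4)
while x<-.0475: seg(1,0)
np.save('path.npy',path)
for q in path[::6]: print(np.round(q,4))
def tcp(q,off=.0975+.010):
    w=hp2w(q[0]-off*np.cos(q[2]),q[1]-off*np.sin(q[2]));return (w[0],w[1],.005,np.degrees(q[2])+HY)
print(len(path));print([np.round(tcp(q),4).tolist() for q in path[::10]])
plan2([tcp(path[0],.1075+.01),tcp(path[0])])
E
```

```text
tray hp -0.2664352095333527 -0.008587078766235781 -9.249999999999996
[-0.2664 -0.0086 -0.1614]
[-0.2485 -0.0104 -0.0414]
[-0.2306 -0.0101  0.0786]
[-0.2126 -0.0083  0.0986]
[-0.1947 -0.0066  0.0986]
[-0.1768 -0.0048  0.0986]
[-0.1589 -0.0031  0.0761]
[-0.1409 -0.0022  0.0311]
[-0.1229 -0.002   0.0011]
[-0.1049 -0.0019  0.0011]
[-0.0869 -0.0019  0.0011]
[-0.0689 -0.0019  0.0011]
[-0.0509 -0.0019  0.0011]
75
[[0.616, -0.1725, 0.005, 88.25], [0.6353, -0.1411, 0.005, 99.7092], [0.6351, -0.1106, 0.005, 103.1469], [0.6283, -0.0814, 0.005, 103.1469], [0.6165, -0.0532, 0.005, 100.1389], [0.6073, -0.0242, 0.005, 97.5606], [0.6034, 0.0055, 0.005, 97.5606], [0.5994, 0.0352, 0.005, 97.5606]]
t 5.15 pos [ 0.6149 -0.2043  0.0118] w 0.995 F [-0.5 -0.  -1.5]
slide [[1.9, 0.0, 1.2], [2.9, 0.0, 1.5]]
rot [[-0.001, -0.002, -0.002], [-0.001, -0.002, -0.002]]
```

View pics/w2.png

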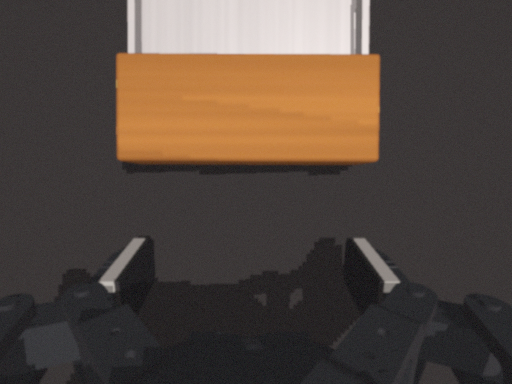

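```bash
cat >> h.py <<'E'
def tcp(q,off=.0975+.010):
    w=hp2w(q[0]-off*np.cos(q[2]),q[1]-off*np.sin(q[2]));return (w[0],w[1],.005,np.degrees(q[2])+HY)
E
python3 - <<'E'
from h import *
P=np.load('path.npy')
plan2([tcp(P[0],.1295),tcp(P[0],.1235),tcp(P[0],.1175),tcp(P[0],.1145),tcp(P[0],.1110),tcp(P[0])]+[tcp(P[i]) for i in range(1,7)])
E
```

```text
t 5.15 pos [ 0.6149 -0.2043  0.0118] w 0.995 F [-0.5 -0.  -1.5]
slide [[0.8, 0.0, 0.9], [1.4, 0.0, 1.1], [1.9, 0.0, 1.2], [2.2, 0.0, 1.3], [2.6, 0.0, 1.4], [2.9, 0.0, 1.5], [3.2, 0.2, 1.5], [3.5, 0.4, 1.6], [3.8, 0.6, 1.7], [4.1, 0.8, 1.8], [4.4, 1.0, 1.8], [4.7, 1.2, 1.9]]
rot [[-0.001, -0.002, -0.002], [-0.001, -0.002, -0.002], [-0.001, -0.002, -0.002], [-0.001, -0.002, -0.002], [-0.001, -0.002, -0.002], [-0.001, -0.002, -0.002], [0.003, -0.002, -0.021], [0.008, -0.002, -0.041], [0.013, -0.002, -0.06], [0.018, -0.002, -0.079], [0.023, -0.002, -0.099], [0.028, -0.002, -0.118]]
```

>>> {"fn": "play_rows", "kwargs": {
  "slide": [
    [0.8,0,0.9],
    [1.4,0,1.1],
    [1.9,0,1.2],
    [2.2,0,1.3],
    [2.6,0,1.4],
    [2.9,0,1.5],
    [3.2,0.2,1.5],
    [3.5,0.4,1.6],
    [3.8,0.6,1.7],
    [4.1,0.8,1.8],
    [4.4,1.0,1.8],
    [4.7,1.2,1.9]
  ],
  "delta_rot": [
    [0,0,0],
    [0,0,0],
    [0,0,0],
    [0,0,0],
    [0,0,0],
    [0,0,0],
    [0.003,0,-0.02],
    [0.008,0,-0.04],
    [0.013,0,-0.06],
    [0.018,0,-0.08],
    [0.023,0,-0.1],
    [0.028,0,-0.12]
  ]
}}

```text
time: 6.15
tool_pos: [0.629, -0.1545, 0.0053]
tcp_rot: [-1.984, -2.178, -0.253]
wrist_force: [-0.1, -3.0, 2.9]
width: 0.998
```

```bash
python3 - <<'E'
from h import *
p=cam('wrist');save(p,'w3.png');handle(p,0,384,50,450)
p=cam('top');handle(p,170,240,250,340)
P=np.load('path.npy')
plan2([tcp(P[6])]+[tcp(P[i]) for i in range(7,18)])
E
```

```text
handle [  109   128   279   115 31143] ((625.3385009765625, -123.05833435058594), (109.22393035888672, 44.776485443115234), 5.259008407592773)
handle [296 180  17  34 443] ((627.2833251953125, -119.21005249023438), (111.15754699707031, 45.583778381347656), 4.949644565582275)
t 6.25 pos [ 0.6292 -0.1539  0.0052] w 0.997 F [-0.3 -1.6  0.6]
slide [[-0.0, -0.1, 0.0], [0.3, 0.1, 0.1], [0.6, 0.3, 0.2], [0.9, 0.5, 0.2], [1.2, 0.7, 0.3], [1.5, 0.9, 0.4], [1.8, 1.1, 0.5], [2.1, 1.3, 0.6], [2.4, 1.2, 0.6], [2.7, 1.2, 0.7], [3.0, 1.2, 0.8], [3.3, 1.1, 0.9]]
rot [[0.001, -0.002, 0.004], [0.006, -0.002, -0.016], [0.011, -0.002, -0.035], [0.016, -0.002, -0.055], [0.02, -0.002, -0.074], [0.025, -0.002, -0.093], [0.03, -0.002, -0.113], [0.035, -0.002, -0.132], [0.035, -0.002, -0.132], [0.035, -0.002, -0.132], [0.035, -0.002, -0.132], [0.035, -0.002, -0.132]]
```

View pics/w3.png

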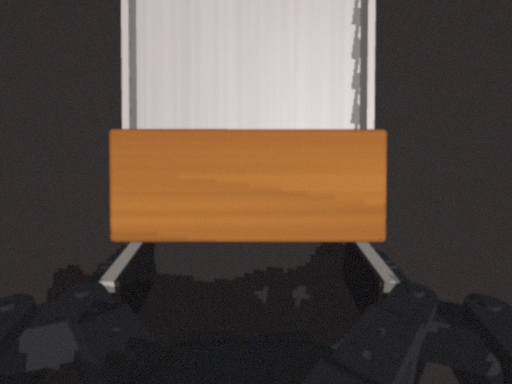

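Both fingertips sit against the handle's end face (row ~240) and the tray follows, now at 95° yaw as planned. I'll keep pushing.

>>> {"fn": "play_rows", "kwargs": {
  "slide": [
    [0.3,0.1,0.1],
    [0.6,0.3,0.2],
    [0.9,0.5,0.2],
    [1.2,0.7,0.3],
    [1.5,0.9,0.4],
    [1.8,1.1,0.5],
    [2.1,1.3,0.6],
    [2.4,1.2,0.6],
    [2.7,1.2,0.7],
    [3.0,1.2,0.8],
    [3.3,1.1,0.9]
  ],
  "delta_rot": [
    [0.006,0,-0.015],
    [0.011,0,-0.035],
    [0.016,0,-0.055],
    [0.02,0,-0.075],
    [0.025,0,-0.095],
    [0.03,0,-0.115],
    [0.035,0,-0.13],
    [0.035,0,-0.13],
    [0.035,0,-0.13],
    [0.035,0,-0.13],
    [0.035,0,-0.13]
  ]
}}

```text
time: 7.17
tool_pos: [0.6374, -0.1188, 0.005]
tcp_rot: [-1.828, -2.298, -0.232]
wrist_force: [1.1, -2.8, 2.7]
width: 1.001
```

```bash
python3 - <<'E'
from h import *
p=cam('top');save(p,'t2.png');r=handle(p,160,240,240,340)
c=p['image'][140:260,165:330];cv2.imwrite('pics/t2c.png',cv2.cvtColor(cv2.resize(c,None,fx=4,fy=4,interpolation=cv2.INTER_CUBIC),cv2.COLOR_RGB2BGR))
p=cam('wrist');r=handle(p,0,384,50,450);a=np.radians(r[2]+90)
print('tray hp',w2hp(np.array(r[0])/1000+.075*np.array([np.cos(a),np.sin(a)])),np.degrees(a)-HY)
P=np.load('path.npy');print(P[17])
plan2([tcp(P[17])]+[tcp(P[i]) for i in range(18,30)])
E
```

```text
handle [284 179  20  34 436] ((631.5581665039062, -85.38294982910156), (111.59095764160156, 45.203582763671875), 13.258282661437988)
handle [  109   128   280   115 31304] ((629.5823364257812, -87.28829956054688), (109.1354751586914, 44.71368408203125), 13.064363479614258)
tray hp [-0.21519492 -0.00861405] 5.564363479614258
[-0.21562178 -0.00862895  0.09855704]
t 7.2667 pos [ 0.6369 -0.1182  0.0049] w 1.003 F [ 0.9 -1.2  0.3]
slide [[-0.1, -0.0, -0.0], [0.2, -0.0, 0.0], [0.5, -0.0, 0.1], [0.8, -0.0, 0.2], [1.1, -0.0, 0.3], [1.3, -0.0, 0.3], [1.6, -0.0, 0.4], [1.9, -0.0, 0.5], [2.2, -0.0, 0.6], [2.5, -0.0, 0.6], [2.8, -0.0, 0.7], [3.1, -0.0, 0.8], [3.4, -0.0, 0.9]]
rot [[0.001, -0.002, -0.002], [0.001, -0.002, -0.002], [0.001, -0.002, -0.002], [0.001, -0.002, -0.002], [0.001, -0.002, -0.002], [0.001, -0.002, -0.002], [0.001, -0.002, -0.002], [0.001, -0.002, -0.002], [0.001, -0.002, -0.002], [0.001, -0.002, -0.002], [0.001, -0.002, -0.002], [0.001, -0.002, -0.002], [0.001, -0.002, -0.002]]
```

View pics/t2c.png

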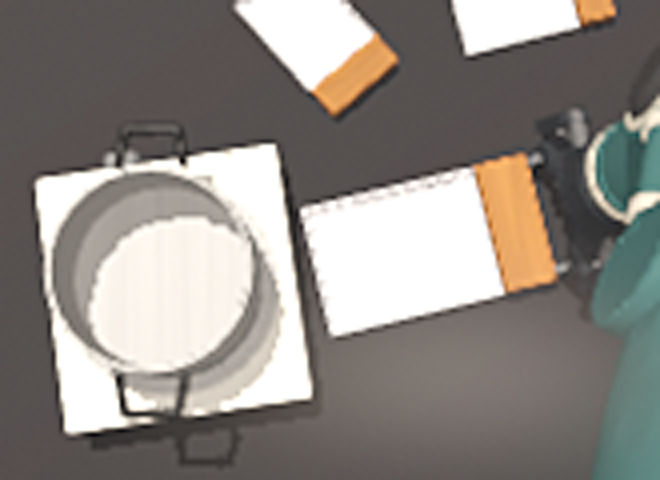

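Tray at hot-plate x −215 mm, y −8.6 mm, +5.6°, with the nose at y≈+1 just short of the mouth. That matches the plan, so I'll go in.

>>> {"fn": "play_rows", "kwargs": {
  "slide": [
    [0.2,0,0],
    [0.5,0,0.1],
    [0.8,0,0.2],
    [1.1,0,0.3],
    [1.3,0,0.3],
    [1.6,0,0.4],
    [1.9,0,0.5],
    [2.2,0,0.6],
    [2.5,0,0.6],
    [2.8,0,0.7],
    [3.1,0,0.8],
    [3.4,0,0.9]
  ],
  "delta_rot": [
    [0,0,0],
    [0,0,0],
    [0,0,0],
    [0,0,0],
    [0,0,0],
    [0,0,0],
    [0,0,0],
    [0,0,0],
    [0,0,0],
    [0,0,0],
    [0,0,0],
    [0,0,0]
  ]
}}

```text
time: 8.27
tool_pos: [0.6293, -0.0839, 0.0049]
tcp_rot: [-1.827, -2.298, -0.232]
wrist_force: [1.1, -3.9, 3.5]
width: 1.0
```

```bash
python3 - <<'E'
from h import *
p=cam('wrist');save(p,'w4.png');r=handle(p,0,384,50,450);a=np.radians(r[2]+90)
print('tray hp',w2hp(np.array(r[0])/1000+.075*np.array([np.cos(a),np.sin(a)])),np.degrees(a)-HY)
P=np.load('path.npy');print(P[29])
plan2([tcp(P[29])]+[tcp(P[i]) for i in range(30,42)])
E
```

```text
handle [  109   128   280   115 31394] ((621.9214477539062, -53.20292663574219), (109.20425415039062, 44.71469497680664), 13.289124488830566)
tray hp [-0.18043031 -0.00517496] 5.789124488830566
[-0.17979648 -0.00508664  0.09855704]
t 8.3167 pos [ 0.629  -0.0832  0.0049] w 1.005 F [ 1.4 -2.2  2.4]
slide [[-0.1, -0.0, -0.0], [0.2, -0.0, 0.0], [0.5, -0.0, 0.1], [0.8, -0.0, 0.2], [1.1, -0.0, 0.3], [1.4, -0.1, 0.3], [1.6, -0.2, 0.4], [1.9, -0.3, 0.5], [2.2, -0.3, 0.6], [2.5, -0.4, 0.6], [2.8, -0.5, 0.7], [3.1, -0.5, 0.8], [3.4, -0.6, 0.9]]
rot [[0.001, -0.003, -0.002], [0.001, -0.003, -0.002], [0.001, -0.003, -0.002], [0.001, -0.003, -0.002], [0.001, -0.003, -0.002], [-0.001, -0.003, 0.005], [-0.003, -0.003, 0.013], [-0.004, -0.003, 0.02], [-0.006, -0.003, 0.027], [-0.008, -0.003, 0.034], [-0.01, -0.003, 0.042], [-0.012, -0.003, 0.049], [-0.014, -0.003, 0.056]]
```

View pics/w4.png

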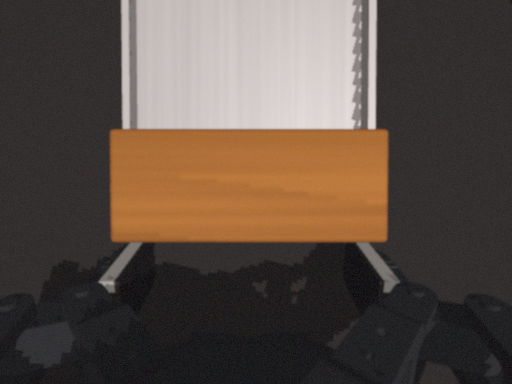

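>>> {"fn": "play_rows", "kwargs": {
  "slide": [
    [0.2,0,0],
    [0.5,0,0.1],
    [0.8,0,0.2],
    [1.1,0,0.3],
    [1.4,-0.1,0.3],
    [1.6,-0.2,0.4],
    [1.9,-0.3,0.5],
    [2.2,-0.3,0.6],
    [2.5,-0.4,0.6],
    [2.8,-0.5,0.7],
    [3.1,-0.5,0.8],
    [3.4,-0.6,0.9]
  ],
  "delta_rot": [
    [0,0,0],
    [0,0,0],
    [0,0,0],
    [0,0,0],
    [0,0,0.005],
    [-0.003,0,0.013],
    [-0.004,0,0.02],
    [-0.006,0,0.027],
    [-0.008,0,0.034],
    [-0.01,0,0.042],
    [-0.012,0,0.05],
    [-0.014,0,0.056]
  ]
}}

```text
time: 9.32
tool_pos: [0.6154, -0.0501, 0.0048]
tcp_rot: [-1.896, -2.246, -0.241]
wrist_force: [1.5, -3.0, 1.8]
width: 0.998
```

```bash
cat >> h.py <<'E'
def hpmeas(p):
    v,u=np.mgrid[0:384,0:512];d=np.stack([(u-p['cx'])/p['f'],-(v-p['cy'])/p['f'],-np.ones(u.shape)],-1)
    Q=p['T'][:3,3]+(d@p['T'][:3,:3].T)*p['depth'][...,None]
    m=(abs(Q[...,2]-0.06)<0.006);m[:,:208]=0;m[:,250:]=0;m[:165]=0;m[260:]=0
    n,l,st,ce=cv2.connectedComponentsWithStats(m.astype(np.uint8));i=1+np.argmax(st[1:,4])
    W=np.array([at_z(p,a,b,.06)[:2]*1000 for b,a in np.argwhere(l==i)],np.float32);print('hp front part',st[i],cv2.minAreaRect(W))
E
python3 - <<'E'
from h import *
p=cam('top');hpmeas(p)
c=p['image'][140:260,165:330];cv2.imwrite('pics/t3c.png',cv2.cvtColor(cv2.resize(c,None,fx=4,fy=4,interpolation=cv2.INTER_CUBIC),cv2.COLOR_RGB2BGR))
p=cam('wrist');save(p,'w5.png');r=handle(p,0,384,50,450);a=np.radians(r[2]+90)
print('tray hp',w2hp(np.array(r[0])/1000+.075*np.array([np.cos(a),np.sin(a)])),np.degrees(a)-HY)
P=np.load('path.npy');print(P[41])
plan2([tcp(P[41])]+[tcp(P[i]) for i in range(42,54)])
E
```

```text
hp front part [211 177  32  68 984] ((582.2865600585938, 150.38638305664062), (209.36729431152344, 104.20585632324219), 7.443582057952881)
handle [  110   128   280   115 31435] ((609.5938720703125, -18.383806228637695), (109.20294189453125, 44.57695770263672), 9.493572235107422)
tray hp [-0.14396289 -0.00245366] 1.9935722351074219
[-0.14391462 -0.00226203  0.03855704]
t 9.4167 pos [ 0.6149 -0.0495  0.0046] w 0.999 F [ 1.6 -1.3  0.1]
slide [[-0.1, 0.0, -0.1], [0.2, -0.1, 0.0], [0.5, -0.1, 0.1], [0.8, -0.2, 0.2], [1.1, -0.3, 0.2], [1.4, -0.4, 0.3], [1.7, -0.4, 0.4], [2.0, -0.3, 0.5], [2.3, -0.3, 0.5], [2.5, -0.3, 0.6], [2.8, -0.3, 0.7], [3.1, -0.3, 0.8], [3.4, -0.3, 0.8]]
rot [[0.0, -0.003, -0.0], [-0.002, -0.003, 0.007], [-0.004, -0.003, 0.014], [-0.005, -0.003, 0.022], [-0.007, -0.003, 0.029], [-0.009, -0.003, 0.036], [-0.009, -0.003, 0.036], [-0.009, -0.003, 0.036], [-0.009, -0.003, 0.036], [-0.009, -0.003, 0.036], [-0.009, -0.003, 0.036], [-0.009, -0.003, 0.036], [-0.009, -0.003, 0.036]]
```

View pics/t3c.png

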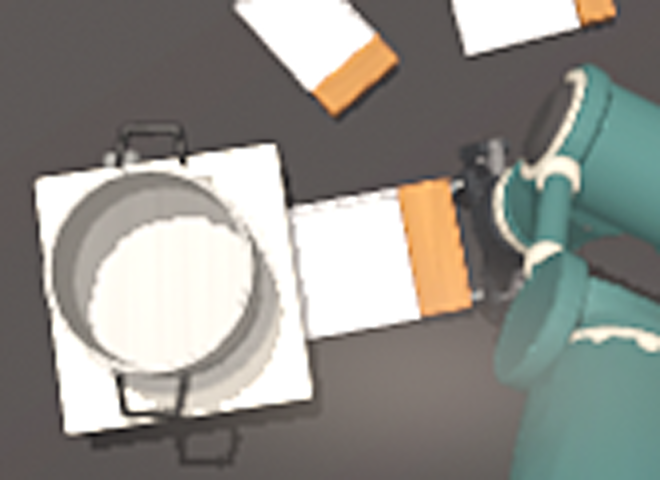

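View pics/w5.png

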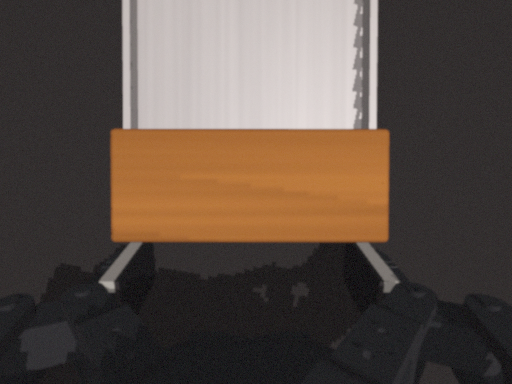

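The nose is under the plate and the hot plate hasn't moved: the measurement is identical to before. Tray y is −2.5 mm, angle +2°. Continuing.

>>> {"fn": "play_rows", "kwargs": {
  "slide": [
    [0.2,-0.1,0],
    [0.5,-0.1,0.1],
    [0.8,-0.2,0.2],
    [1.1,-0.3,0.2],
    [1.4,-0.4,0.3],
    [1.7,-0.4,0.4],
    [2.0,-0.3,0.5],
    [2.3,-0.3,0.5],
    [2.5,-0.3,0.6],
    [2.8,-0.3,0.7],
    [3.1,-0.3,0.8],
    [3.4,-0.3,0.8]
  ],
  "delta_rot": [
    [0,0,0.007],
    [-0.004,0,0.014],
    [-0.005,0,0.022],
    [-0.007,0,0.029],
    [-0.009,0,0.036],
    [-0.009,0,0.036],
    [-0.009,0,0.036],
    [-0.009,0,0.036],
    [-0.009,0,0.036],
    [-0.009,0,0.036],
    [-0.009,0,0.036],
    [-0.009,0,0.036]
  ]
}}

```text
time: 10.42
tool_pos: [0.6061, -0.0153, 0.0054]
tcp_rot: [-1.938, -2.212, -0.247]
wrist_force: [1.2, -1.2, 0.2]
width: 1.0
```

```bash
python3 - <<'E'
from h import *
p=cam('wrist');save(p,'w6.png');r=handle(p,0,384,50,450);a=np.radians(r[2]+90)
print('tray hp',w2hp(np.array(r[0])/1000+.075*np.array([np.cos(a),np.sin(a)])),np.degrees(a)-HY)
P=np.load('path.npy');print(P[53])
plan2([tcp(P[53])]+[tcp(P[i]) for i in range(54,66)])
E
```

```text
handle [  111   129   278   114 31047] ((602.0345458984375, 15.944679260253906), (109.1444320678711, 44.46331787109375), 7.595334053039551)
tray hp [-0.10889611 -0.00192404] 0.09533405303955078
[-0.10791842 -0.00194276  0.00105704]
t 10.4667 pos [ 0.6057 -0.0145  0.0053] w 1.002 F [-0.9 -0.3  0.7]
slide [[-0.1, 0.0, 0.0], [0.2, 0.0, 0.1], [0.5, 0.0, 0.2], [0.8, 0.0, 0.2], [1.1, 0.0, 0.3], [1.4, 0.0, 0.4], [1.7, 0.0, 0.5], [1.9, 0.0, 0.5], [2.2, 0.0, 0.6], [2.5, 0.0, 0.7], [2.8, 0.0, 0.8], [3.1, 0.0, 0.8], [3.4, 0.0, 0.9]]
rot [[-0.001, -0.004, -0.0], [-0.001, -0.004, -0.0], [-0.001, -0.004, -0.0], [-0.001, -0.004, -0.0], [-0.001, -0.004, -0.0], [-0.001, -0.004, -0.0], [-0.001, -0.004, -0.0], [-0.001, -0.004, -0.0], [-0.001, -0.004, -0.0], [-0.001, -0.004, -0.0], [-0.001, -0.004, -0.0], [-0.001, -0.004, -0.0], [-0.001, -0.004, -0.0]]
```

View pics/w6.png

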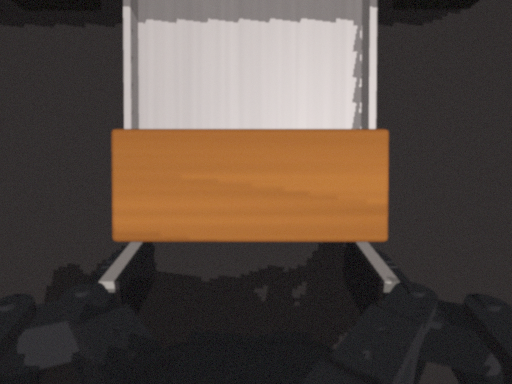

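The tray is straight at (−109, −1.9 mm, 0.1°), with about 61 mm to go.

>>> {"fn": "play_rows", "kwargs": {
  "slide": [
    [0.2,0,0.1],
    [0.5,0,0.2],
    [0.8,0,0.2],
    [1.1,0,0.3],
    [1.4,0,0.4],
    [1.7,0,0.5],
    [2.0,0,0.5],
    [2.3,0,0.6],
    [2.6,0,0.7],
    [2.9,0,0.8],
    [3.2,0,0.8],
    [3.5,0,0.9]
  ],
  "delta_rot": [
    [0,0,0],
    [0,0,0],
    [0,0,0],
    [0,0,0],
    [0,0,0],
    [0,0,0],
    [0,0,0],
    [0,0,0],
    [0,0,0],
    [0,0,0],
    [0,0,0],
    [0,0,0]
  ]
}}

```text
time: 11.47
tool_pos: [0.6006, 0.0218, 0.0053]
tcp_rot: [-1.937, -2.211, -0.247]
wrist_force: [0.5, -4.5, 2.1]
width: 1.002
```

```bash
python3 - <<'E'
from h import *
p=cam('wrist');save(p,'w7.png');r=handle(p,0,384,50,450);a=np.radians(r[2]+90)
print('tray hp',w2hp(np.array(r[0])/1000+.075*np.array([np.cos(a),np.sin(a)])),np.degrees(a)-HY)
# hp front edge
d=p['depth']
for u in (150,200,250,300,350):
    print(u,[(v,at_d(p,u,v).round(3).tolist(), w2hp(at_d(p,u,v)[:2]).round(4).tolist()) for v in range(20,130,15)])
p=cam('top');hpmeas(p)
plan2([tcp((-.0475,-.0019,0))])
E
```

```text
handle [  111   129   279   114 31061] ((596.7264404296875, 52.98440170288086), (109.21418762207031, 44.44099044799805), 7.595904350280762)
tray hp [-0.07148042 -0.00149525] 0.09590435028077593
150 [(20, [0.562, 0.097, 0.062], [-0.0988, 0.0271]), (35, [0.561, 0.094, 0.057], [-0.1011, 0.0284]), (50, [0.558, 0.093, 0.047], [-0.1014, 0.0316]), (65, [0.553, 0.093, 0.032], [-0.1009, 0.0362]), (80, [0.544, 0.095, 0.004], [-0.0976, 0.0451]), (95, [0.545, 0.088, 0.004], [-0.1047, 0.045]), (110, [0.546, 0.081, 0.004], [-0.1116, 0.0451]), (125, [0.546, 0.075, 0.003], [-0.1184, 0.0454])]
200 [(20, [0.576, 0.099, 0.061], [-0.0983, 0.013]), (35, [0.576, 0.096, 0.057], [-0.1009, 0.0135]), (50, [0.574, 0.096, 0.047], [-0.1012, 0.0151]), (65, [0.572, 0.096, 0.032], [-0.1009, 0.0173]), (80, [0.567, 0.099, 0.003], [-0.0974, 0.0218]), (95, [0.568, 0.092, 0.003], [-0.1044, 0.0218]), (110, [0.569, 0.085, 0.003], [-0.1115, 0.0218]), (125, [0.57, 0.078, 0.003], [-0.1184, 0.0219])]
250 [(20, [0.59, 0.101, 0.06], [-0.0978, -0.0014]), (35, [0.591, 0.098, 0.057], [-0.1008, -0.0014]), (50, [0.591, 0.098, 0.047]
[... 611 characters left out ...]
25, [0.616, 0.084, 0.004], [-0.1184, -0.025])]
350 [(20, [0.619, 0.104, 0.061], [-0.0983, -0.0301]), (35, [0.62, 0.102, 0.057], [-0.1009, -0.0314]), (50, [0.624, 0.103, 0.045], [-0.1006, -0.0351]), (65, [0.628, 0.103, 0.032], [-0.1006, -0.0394]), (80, [0.636, 0.108, 0.004], [-0.0975, -0.0482]), (95, [0.638, 0.101, 0.003], [-0.1043, -0.0485]), (110, [0.638, 0.094, 0.004], [-0.1114, -0.0483]), (125, [0.639, 0.087, 0.004], [-0.1184, -0.0483])]
hp front part [211 177  32  68 986] ((582.3414306640625, 151.05345153808594), (209.18370056152344, 103.8397445678711), 7.701479434967041)
t 11.5667 pos [0.6006 0.0221 0.0053] w 1.003 F [ 0.7 -0.6  1.1]
slide [[2.2, 0.1, 0.6]]
rot [[-0.002, -0.005, 0.001]]
```

View pics/w7.png

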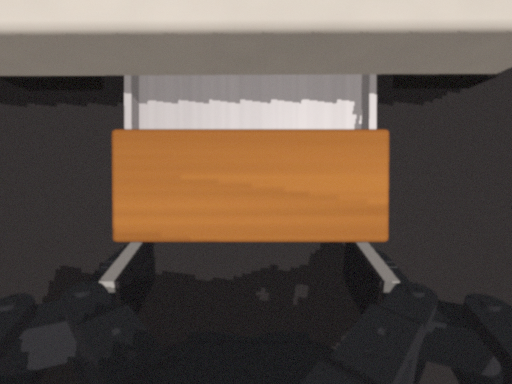

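Squared up, with the block's inner face about 22 mm from the plate front (rows 75 and 128). Now a slow approach.

>>> {"fn": "play_rows", "kwargs": {
  "slide": [
    [0.3,0,0.1],
    [0.6,0,0.2],
    [0.8,0,0.2],
    [1.0,0,0.3],
    [1.2,0,0.3],
    [1.4,0,0.4],
    [1.6,0,0.4],
    [1.7,0,0.4],
    [1.8,0,0.5],
    [1.9,0,0.5],
    [1.9,0,0.5]
  ],
  "delta_rot": [
    [0,0,0],
    [0,0,0],
    [0,0,0],
    [0,0,0],
    [0,0,0],
    [0,0,0],
    [0,0,0],
    [0,0,0],
    [0,0,0],
    [0,0,0],
    [0,0,0]
  ]
}}

```text
time: 12.48
tool_pos: [0.5978, 0.0419, 0.0051]
tcp_rot: [-1.936, -2.21, -0.247]
wrist_force: [0.5, -1.3, -0.6]
width: 1.003
```

```bash
python3 - <<'E'
from h import *
p=cam('wrist');save(p,'w8.png');r=handle(p,0,384,50,450);a=np.radians(r[2]+90)
print('tray hp',w2hp(np.array(r[0])/1000+.075*np.array([np.cos(a),np.sin(a)])),np.degrees(a)-HY)
plan2([tcp((-.0475,-.0019,0))])
E
```

```text
handle [  111   128   279   115 31175] ((593.82666015625, 73.31390380859375), (109.18057250976562, 44.78395080566406), 7.612154960632324)
tray hp [-0.05094638 -0.00125254] 0.11215496063232422
t 12.5333 pos [0.5977 0.042  0.0051] w 1.0 F [-0.5 -1.3 -0.6]
slide [[0.2, 0.1, 0.1]]
rot [[-0.002, -0.006, 0.001]]
```

View pics/w8.png

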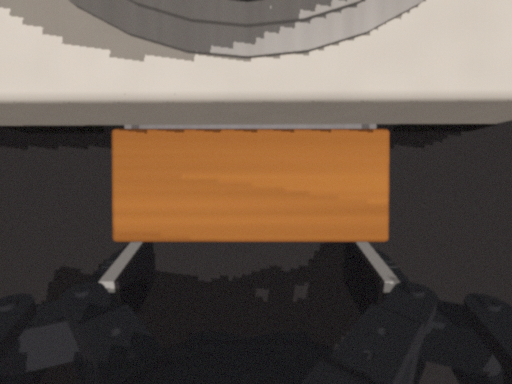

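A 2–3 mm slit remains (rows 123–129). I'll creep in and watch the force.

>>> {"fn": "play_rows", "kwargs": {
  "slide": [
    [0.1,0,0],
    [0.1,0,0],
    [0.2,0,0],
    [0.2,0,0]
  ],
  "delta_rot": [
    [0,0,0],
    [0,0,0],
    [0,0,0],
    [0,0,0]
  ]
}}

```text
time: 12.87
tool_pos: [0.5972, 0.044, 0.0054]
tcp_rot: [-1.936, -2.21, -0.246]
wrist_force: [0.1, -0.6, -1.3]
width: 1.002
```

>>> {"fn": "play_rows", "kwargs": {
  "slide": [
    [0.1,0,0],
    [0.1,0,0]
  ],
  "delta_rot": [
    [0,0,0],
    [0,0,0]
  ]
}}

```text
time: 13.03
tool_pos: [0.5973, 0.0445, 0.0056]
tcp_rot: [-1.936, -2.211, -0.246]
wrist_force: [0.9, -3.8, -2.4]
width: 1.001
```

```bash
python3 - <<'E'
from h import *
p=cam('wrist');save(p,'w9.png');r=handle(p,0,384,50,450);a=np.radians(r[2]+90)
print('tray hp',w2hp(np.array(r[0])/1000+.075*np.array([np.cos(a),np.sin(a)])),np.degrees(a)-HY)
plan2([tcp((-.0475,-.0019,0))])
E
```

```text
handle [  111   129   279   114 31022] ((593.423095703125, 75.55641174316406), (109.33024597167969, 44.524959564208984), 7.885725975036621)
tray hp [-0.04867194 -0.00078703] 0.3857259750366353
t 13.0833 pos [0.5973 0.0445 0.0056] w 0.996 F [ 1.2 -3.9 -2.6]
slide [[-0.0, 0.1, 0.1]]
rot [[-0.002, -0.005, 0.001]]
```

View pics/w9.png

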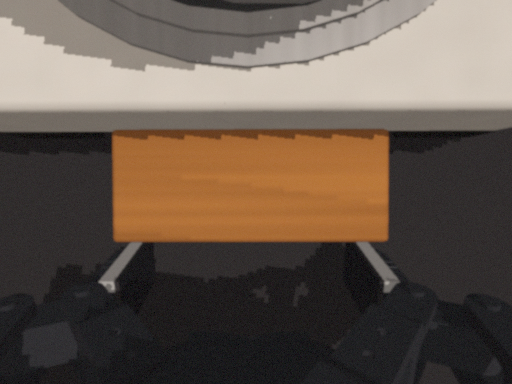

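>>> {"fn": "play_rows", "kwargs": {
  "slide": [
    [0.1,0,0.1],
    [0.1,0,0.1]
  ],
  "delta_rot": [
    [0,0,0],
    [0,0,0]
  ]
}}

```text
time: 13.25
tool_pos: [0.5975, 0.0446, 0.0054]
tcp_rot: [-1.936, -2.213, -0.245]
wrist_force: [-0.8, -7.1, 1.3]
width: 1.001
```

Stalled at 7 N, so the block is butted. Backing straight off, then up.

>>> {"fn": "play_rows", "kwargs": {
  "slide": [
    [-0.3,0,-0.1],
    [-1,0,-0.3],
    [-2,0,-0.5],
    [-3.5,0,-0.9],
    [-5,0,-1.3],
    [-6.5,0,-1.7],
    [-8,0,-2.2],
    [-8.5,0,-4],
    [-8,0,-7],
    [-7.5,0,-10],
    [-7,0,-13],
    [-6.5,0,-16]
  ],
  "delta_rot": [
    [0,0,0],
    [0,0,0],
    [0,0,0],
    [0,0,0],
    [0,0,0],
    [0,0,0],
    [0,0,0],
    [0,0,0],
    [0,0,0],
    [0,0,0],
    [0,0,0],
    [0,0,0]
  ]
}}

```text
time: 14.25
tool_pos: [0.6113, -0.0592, 0.1453]
tcp_rot: [-1.937, -2.212, -0.245]
wrist_force: [0.1, -0.6, -0.7]
width: 0.994
```

```bash
python3 - <<'E'
from h import *
s=read_state();print(s['tool_pos'],s['wrist_force'])
p=cam('top');hpmeas(p);r=handle(p,160,260,230,330);a=np.radians(r[2]+90)
print('tray hp',w2hp(np.array(r[0])/1000+.075*np.array([np.cos(a),np.sin(a)])),np.degrees(a)-HY)
for t in ['beaker','pot','oil_bottle','jar']:
    for x in landmark_of(t,p)[:1]: print(t,at_z(p,*x['at'],0.0 if t!='pot' else .07).round(3))
c=p['image'][140:260,165:330];cv2.imwrite('pics/t4c.png',cv2.cvtColor(cv2.resize(c,None,fx=4,fy=4,interpolation=cv2.INTER_CUBIC),cv2.COLOR_RGB2BGR))
p=cam('wrist');save(p,'w10.png');r=handle(p,0,384,50,450);a=np.radians(r[2]+90)
print('tray hp',w2hp(np.array(r[0])/1000+.075*np.array([np.cos(a),np.sin(a)])),np.degrees(a)-HY)
E
```

```text
[ 0.61125361 -0.0591986   0.14528206] [ 0.07815542 -0.60682789 -0.73167128]
hp front part [211 177  32  68 985] ((582.3414306640625, 151.05349731445312), (209.1837158203125, 103.8397445678711), 7.701489448547363)
handle [237 190  17  34 401] ((595.2957153320312, 78.0495834350586), (111.210205078125, 44.14055252075195), 7.453495979309082)
tray hp [-0.04644285 -0.00353484] -0.04650402069091797
beaker [ 0.534 -0.386  0.   ]
pot [0.584 0.196 0.07 ]
oil_bottle [0.422 0.427 0.   ]
jar [0.617 0.448 0.   ]
handle [ 182   30  136   63 8324] ((593.8541870117188, 71.85942077636719), (110.7166748046875, 50.4555778503418), 7.634572982788086)
tray hp [-0.05239207 -0.00106064] 0.13457298278808594
```

View pics/t4c.png

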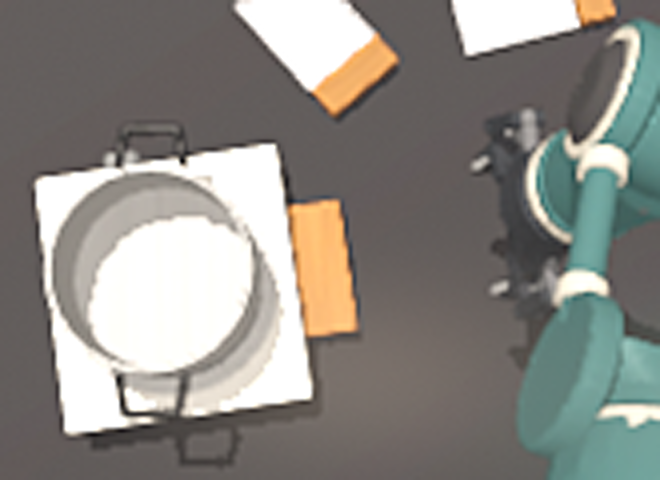

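View pics/w10.png

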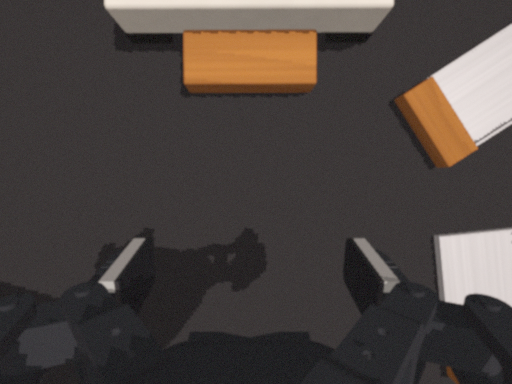

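The block is flush and square against the front, the plate and pot haven't moved, and the arm is clear. Handing in.

```bash
python3 -c "
from workcell import *
print(finish_job())"
```

```text
the job is handed in; nothing more can be done
None
```

The drip tray is home under the hot plate and the job is handed in. Total robot time was about 14.5 s; no verdict is given at hand-in.

I pushed the largest tray by its handle end with both open fingertips. I turned it from −9° to +5.6° on the way, then straightened it as it went in between the feet. It stopped when the handle block met the hot plate's front, with the last push reading 7 N at the wrist. I then backed straight off and raised the arm.

**Tray:** the final top view puts it at x −46.4 mm, y −3.5 mm and −0.05° in the hot plate's frame (home is −47.5 mm, 0, 0°). The wrist view just before the last 1 mm push gave −48.7 mm, −0.8 mm and 0.4°, which agrees.

**One disagreement:** a last wrist view after backing off gave x −52.4 mm. That mask also took in the block's outer end face (50 mm deep instead of 45 mm), so I discounted it. The pictures show the block flush and square.

**Hot plate and pot:** by the camera, the hot plate moved less than 1 mm and the pot about 2 mm.

**Bottle, beaker and jar:** the arm stayed clear of all three. Their network positions differed by 7–9 mm between the first and last looks, which I take to be detector noise.

**Arm:** it finished about 10 cm behind the tray handle and 14 cm up, with near-zero wrist force.

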